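# Fold away the vial-reading magnifier

## Robot

A 7-joint arm with a two-finger parallel gripper is mounted at the origin on the work surface. World frame = base frame: x ahead of the robot, y to its left, z up, the work surface at z = 0. Lengths are in m, angles in rad, forces in N, time in s.
With the tool pointing down it reaches from about 0.425 to 1.025 m from the base axis. Payload 3.6 kg.
Tool frame: the origin (TCP) lies on the centre line of the jaws, within the pads' length; the fingertips stand 8 mm ahead of it and the grasp point (between the pads) lies 11 mm behind it; z points along the fingers, y is the line along which they close (so a half turn about z gives the same grasp; the last joint's range is limited). The gripper opens to 85 mm and grips with 20 to 120 N. Pads are 22 mm wide; open, the fingers measure 114 mm over their backs; the gripper's body (76 mm by 85 mm) begins 54 mm behind the grasp point. The pads swing forward as they close: fully open they stand 13 mm farther back than shut.
Start: joints at [-1.208, 0.591, 0.048, 1.609, -0.033, 0.943, -0.034], TCP at [0.32, 0.651, 0.239] pointing down, gripper open.
Joint ranges: [-2.69, 2.69], [-0.47, 2.24], [-1.27, 1.36], [0.19, 2.51], [-1.53, 4.68], [0.08, 2.07], [-3.09, 3.09]. Speed limits (rad/s): [2.57, 2.57, 3.14, 3.14, 3.14, 3.14, 3.14].

## Interface

Orientations are given as a unit quaternion [x, y, z, w].
In Python, from station import ctrl gives the robot as it stands.
- The arm moves only by the tool servo_tool, never from a script. Its argument "targets" is a list of rows, each an object with "angular": the turn, a rotation vector about the tool's x, y, z in rad, a list of three; "linear": the shift along the tool's x, y, z in cm, a list of three; "fingers": the closure in counts, from 0 (fully open) to 255 (shut). In form: [{"angular": [ax, ay, az], "linear": [tx, ty, tz], "fingers": fingers}, ...]. A call has 1 to 20 rows; each row shifts and turns the commanded pose from where the row before left it, along the tool's axes as they then stand; what a row does not reach is not made up. A row lasts 1/12 s, in which the tool goes at most 41.7 mm and 7.16 degrees, less where a joint would pass 70% of its speed; a pose out of reach is approached as far as the arm can. A call with a gripper value outside its range is refused whole. The fingers move at their own pace and stop on an object; "grip_force" is the grip in N (left out, the last holds). Time passes only in rows, so rows that do not move let the fingers close. It gives the time, the measured TCP pose, the force, the opening and the grip force at its end, in the units of the state.
- ctrl.get_obs(): the state, without advancing time (a new reading comes with each control period).
- ctrl.capture(name): name is "scene" or "side" or "wrist"; returns a dict with "color" (384x512x3 uint8, red, green, blue), "range_z" (384x512 float32, m along the optical axis (not along the pixel's ray), 0 where there is no reading), "camera_matrix" (3x3 intrinsics, pixels), "xyz" and "attitude" of the camera in the world. Camera axes: x right, y down, z forward; pixel columns grow to the right and rows downward; lengths in m; the calibration is good to about 2 mm. A picture is of the moment at which its call begins.
- ctrl.sign_off(): hands the job in; it is judged then, once.
Trained networks look in a picture, given as the dict that the camera call returned (one of the last four; its "shot" number tells which), for a name from the list of things; names that differ only in an ending like _2 or _b are one class to them, and where a whole thing is asked for, a point or a joint stands for the part that bears it (a point fixed in the world has none). Each returns a list of dicts, best first, with "p" (0 to 1); they miss things now and then, are a little off and sometimes report something else, mostly with a low value. They report only what shows in the picture. A call takes as long as a camera call.
- ctrl.trace(query, picture): "mask" (384x512 bool, what is visible of it) and "box" ([left, top, right, bottom] in pixels, round what is visible of it).
- ctrl.pinpoint(query, picture): "uv" ([column, row] in pixels: a listed point, or the origin of a listed thing).
The state is a dict: "time_s": time; "joints": joint angles; "dq": joint speeds; "joint_efforts": joint torques, N m; "ee_pos": TCP position; "orientation": TCP orientation; "wrist_force": force on the tool from outside, world axes, zero at the start; "ft_torque": the same for the moment, N m; "width": finger opening in m; "finger_force": force on a finger pad.
Only numpy, scipy, OpenCV 4.12 (cv2) and the standard library are available. Lean on these libraries where they do the work, as an engineer would, in place of code of your own. Each camera call takes 0.05 s, during which the arm holds its last target. There are 200 camera calls.

## Task

The vial labels have been read: fold away the swing-arm magnifier (the one with the round lens). First fold its lens segment fully back over its main arm while the main arm is still swung out, then swing the folded arm fully home above its long foot, against the rubber stop. Leave the lamp arm, the one with the rectangular head, as it is.

Things in the scene. Friction and masses are not known exactly. Their poses are not given: they have to be found in the camera images.
- mag_arm (a joint): shoulder hinge of the magnifier, vertical axis through its post; rad. 0 = home: the main arm lies above the long foot, against the stop (hard end stop at 0). It grows counter-clockwise seen from above as the arm is swung out (up to 1.8). Stiff friction (0.5 N m, about 3 N at the elbow knob); it stays where it is left.
- mag_head (a joint): elbow hinge of the magnifier, vertical axis through the elbow knob, 160 mm from the post axis; rad. 0 = folded: the lens segment lies straight back on top of the main arm, with its end knob above the post (hard end stop at 0). It grows counter-clockwise seen from above as the segment unfolds (up to 2.6). Light friction (0.12 N m, under 1 N at the end knob); it stays where it is left.
- mag_post (a point): point on the magnifier's post axis (the shoulder hinge axis), 100 mm above the table. Its y axis points along the foot, from the post to where the elbow knob is when home. Fixed foot 70 x 210 mm, dark steel, 12 mm thick; grey post 32 mm diameter. Main arm: aluminium bar 22 mm wide, 90 to 100 mm above the table. The lens segment lies above it, 102 to 112 mm high.
- mag_elbow (a point): centre of the free upper part of the magnifier's elbow knob: upright blue round knob on the main arm's end, on the elbow hinge axis, 18 mm diameter; its top is 150 mm above the table and it stands free above 112 mm. This point is 132 mm above the table, 160 mm from the post axis.
- mag_knob (a point): centre of the free upper part of the magnifier's end knob: upright blue round knob at the far rim of the round lens (black rim, 96 mm diameter, its centre 105 mm from the elbow axis), 18 mm diameter, top 150 mm above the table, free above 112 mm. This point is 132 mm above the table, 155 mm from the elbow axis.
- lamp_knob (a point): the same end knob on the lamp arm, the bystander: an arm of the same build with the same blue knobs but a white rectangular head 60 x 80 mm. To be left where it is. This point is 132 mm above the table.

How it is judged:
On the way, in this order (a step that is already met when the one before it is completed fails the run):
1. the lens segment is folded back over the main arm (within 0.2 rad, about 11 degrees) while the main arm is still swung out (more than 0.4 rad) (value of joint mag_head below 0.2 rad and value of joint mag_arm above 0.4 rad), for 0.2 s.
2. the folded arm is swung home (both hinges within 0.2 rad) (value of joint each of mag_head, mag_arm below 0.2 rad), for 0.2 s.
At the end, for the whole second after the job is handed in: the magnifier's elbow hinge is folded and its shoulder hinge is home, each within 0.2 rad (about 11 degrees), and both are at rest (all of step 2 and velocity of joint mag_arm between -0.05 and 0.05 rad/s and velocity of joint mag_head between -0.05 and 0.05 rad/s); the robot touches nothing.
It fails at once if the main arm of the magnifier is swung home (below 0.4 rad) while the lens segment is still unfolded (above 0.4 rad) (value of joint mag_arm below 0.4 rad and value of joint mag_head above 0.4 rad).
It fails at once if the lamp arm's end knob is moved by more than 20 mm (distance of lamp_knob from where it was at the start of the episode above 0.02 m).
It also fails if it takes over 51 s, if anything falls off the work surface, if the arm or the gripper's body presses on something with over 40 N, if the wrist force passes 120 N, or if a joint passes its speed limit or range.

## Working session

There is one attempt and no reset: what is moved stays moved. The work goes in short steps, Python scripts to look and compute and a tool call to move; the robot and the scene stay as the last step left them, time stands still between calls to the robot, and variables do not carry over. Pictures are saved under pics/ and viewed, at most 12 in all, crops included, and the job is handed in when it is done.

Besides the shell and the picture viewer there is one more tool, called after ">>>" in YAML: its name, and indented under it one key for each argument. servo_tool: Moves the arm, as the interface text tells. Its arguments: {"type":"object","properties":{"targets":{"type":"array"},"grip_force":{"type":"number"}},"required":["targets"]}

```bash
mkdir -p pics
cat > h.py <<'E'
import numpy as np, cv2
from scipy.spatial.transform import Rotation as R
from station import ctrl
def att(a):
    a=np.asarray(a,float)
    return a if a.shape==(3,3) else R.from_quat(a).as_matrix()
def ray(c,uv,z):
    K=np.array(c["camera_matrix"]); d=att(c["attitude"])@np.linalg.solve(K,[uv[0],uv[1],1.])
    o=np.array(c["xyz"]); return o+d*(z-o[2])/d[2]
def find(cam,names=("mag_post","mag_elbow","mag_knob","lamp_knob"),save=None):
    c=ctrl.capture(cam)
    if save: cv2.imwrite("pics/"+save,c["color"][:,:,::-1])
    for n in names:
        for r in ctrl.pinpoint(n,c)[:3]:
            print(cam,n,round(r["p"],2),np.round(r["uv"]),np.round(ray(c,r["uv"],.1 if n=="mag_post" else .132),3))
    return c
E
python3 - <<'E'
from h import *
for s in("scene","side"): c=find(s,save=s+"0.png")
o=ctrl.get_obs(); print(o)
E
```

```text
scene mag_post 0.96 [324. 190.] [0.587 0.121 0.1  ]
scene mag_elbow 0.61 [365. 135.] [0.455 0.196 0.132]
scene mag_knob 0.97 [443. 169.] [0.521 0.352 0.132]
scene lamp_knob 0.8 [238. 180.] [ 0.614 -0.05   0.132]
side mag_post 0.8 [203. 234.] [0.592 0.118 0.1  ]
side mag_elbow 0.59 [216. 304.] [0.451 0.208 0.132]
side mag_knob 0.77 [ 98. 337.] [0.518 0.349 0.132]
side lamp_knob 0.86 [267. 168.] [ 0.613 -0.054  0.132]
{'time_s': 0.5, 'joints': array([-1.20747924,  0.59121946,  0.04842493,  1.6085541 , -0.03327493,
        0.94270514, -0.03372154]), 'dq': array([ 1.29686541e-04, -1.80217939e-03, -4.05556491e-05, -1.28401746e-03,
       -1.00997527e-03, -4.98438600e-04,  1.32766873e-03]), 'joint_efforts': array([-1.33886082e-03, -5.48097074e+01,  1.54364493e+00, -1.98290259e+01,
        9.23299027e-03,  2.67432566e-03,  6.57233457e-06]), 'ee_pos': array([0.31979854, 0.65062344, 0.23926875]), 'orientation': array([ 2.26425711e-01,  9.74028436e-01, -4.47094986e-05,  2.29635051e-05]), 'wrist_force': array([ 0.34260125,  0.3293732 , -0.51218438]), 'ft_torque': array([0.03034733, 0.00399482, 0.01859898]), 'finger_force': 0.0, 'width': 0.08589758768171822}
```

View pics/scene0.png

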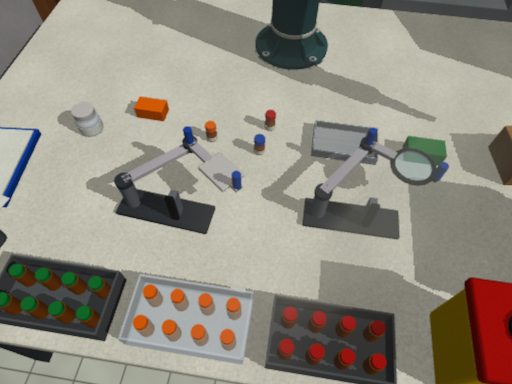

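View pics/side0.png

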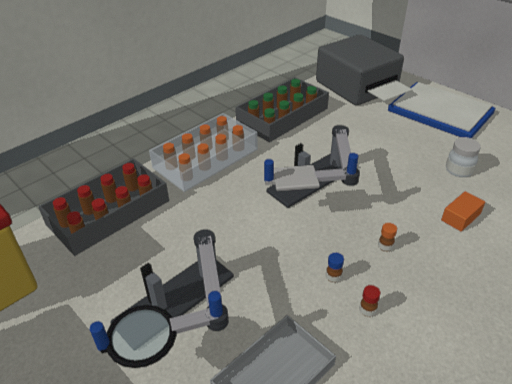

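Both views agree. The post is at (0.590, 0.120), the elbow at about (0.453, 0.202) and 0.160 m from the post, and the lens knob at about (0.520, 0.350). The round lens is the right-hand device in the scene view, with its knob at px (443,169) and elbow at (365,135). The lamp is on the left. I'll go above the lens knob.

>>> servo_tool:
  targets:
    - {"angular": [0, 0, 0], "linear": [-2.22, -1.3, 0], "fingers": 140}
    - {"angular": [0, 0, 0], "linear": [-2.22, -1.3, 0], "fingers": 140}
    - {"angular": [0, 0, 0], "linear": [-2.22, -1.3, 0], "fingers": 140}
    - {"angular": [0, 0, 0], "linear": [-2.22, -1.3, 0], "fingers": 140}
    - {"angular": [0, 0, 0], "linear": [-2.22, -1.3, 0], "fingers": 140}
    - {"angular": [0, 0, 0], "linear": [-2.22, -1.3, 0], "fingers": 140}
    - {"angular": [0, 0, 0], "linear": [-2.22, -1.3, 0], "fingers": 140}
    - {"angular": [0, 0, 0], "linear": [-2.22, -1.3, 0], "fingers": 140}
    - {"angular": [0, 0, 0], "linear": [-2.22, -1.3, 0], "fingers": 140}
    - {"angular": [0, 0, 0], "linear": [-2.22, -1.3, 0], "fingers": 140}
    - {"angular": [0, 0, 0], "linear": [-2.22, -1.3, 0], "fingers": 140}
    - {"angular": [0, 0, 0], "linear": [-2.22, -1.3, 0], "fingers": 140}
    - {"angular": [0, 0, 0], "linear": [-2.22, -1.3, 0], "fingers": 140}
    - {"angular": [0, 0, 0], "linear": [-2.22, -1.3, 0], "fingers": 140}

```text
time_s: 1.67
ee_pos: [0.5192, 0.3492, 0.2396]
orientation: [0.226, 0.974, 0.0, 0.0]
wrist_force: [1.0, -0.2, 0.3]
width: 0.0386
finger_force: 0.0
```

>>> servo_tool:
  targets:
    - {"angular": [0, 0, -0.115], "linear": [0, 0, 0], "fingers": 140}
    - {"angular": [0, 0, -0.115], "linear": [0, 0, 0], "fingers": 140}
    - {"angular": [0, 0, -0.115], "linear": [0, 0, 0], "fingers": 140}
    - {"angular": [0, 0, -0.115], "linear": [0, 0, 0], "fingers": 140}
    - {"angular": [0, 0, -0.115], "linear": [0, 0, 0], "fingers": 140}
    - {"angular": [0, 0, -0.115], "linear": [0, 0, 0], "fingers": 140}
    - {"angular": [0, 0, -0.115], "linear": [0, 0, 0], "fingers": 140}
    - {"angular": [0, 0, -0.115], "linear": [0, 0, 0], "fingers": 140}
    - {"angular": [0, 0, -0.115], "linear": [0, 0, 0], "fingers": 140}
    - {"angular": [0, 0, -0.115], "linear": [0, 0, 0], "fingers": 140}
    - {"angular": [0, 0, -0.115], "linear": [0, 0, 0], "fingers": 140}
    - {"angular": [0, 0, -0.115], "linear": [0, 0, 0], "fingers": 140}
    - {"angular": [0, 0, -0.115], "linear": [0, 0, 0], "fingers": 140}
    - {"angular": [0, 0, -0.115], "linear": [0, 0, 0], "fingers": 140}
    - {"angular": [0, 0, 0], "linear": [0, 0, 0], "fingers": 140}
    - {"angular": [0, 0, 0], "linear": [0, 0, 0], "fingers": 140}

```text
time_s: 3.0
ee_pos: [0.5186, 0.35, 0.2394]
orientation: [-0.544, 0.839, 0.0, 0.0]
wrist_force: [-0.7, -0.3, -0.7]
width: 0.0385
finger_force: 0.0
```

```bash
cat >> h.py <<'E'
def pose():
    o=ctrl.get_obs(); M=R.from_quat(o["orientation"]).as_matrix()
    print("t",o["time_s"],"tcp",np.round(o["ee_pos"],4),"yaw_y",round(np.degrees(np.arctan2(M[1,1],M[0,1])),1),"w",round(o["width"],4),"F",np.round(o["wrist_force"],1),"j7",round(o["joints"][6],2))
    return np.array(o["ee_pos"]),M
E
python3 - <<'E'
from h import *
p,M=pose()
c=find("wrist",save="w1.png")
c=find("scene"); c2=find("side")
E
```

```text
t 3.0 tcp [0.5186 0.35   0.2394] yaw_y 155.9 w 0.0385 F [-0.7 -0.3 -0.7] j7 1.85
wrist mag_knob 0.73 [248. 186.] [0.521 0.346 0.132]
scene mag_post 0.6 [322. 187.] [0.582 0.117 0.1  ]
scene mag_elbow 0.69 [367. 137.] [0.461 0.2   0.132]
scene mag_knob 0.7 [441. 172.] [0.529 0.347 0.132]
scene lamp_knob 0.74 [237. 179.] [ 0.612 -0.053  0.132]
side mag_post 0.64 [205. 235.] [0.587 0.118 0.1  ]
side mag_elbow 0.59 [217. 304.] [0.45  0.207 0.132]
side mag_knob 0.95 [ 99. 336.] [0.518 0.348 0.132]
side lamp_knob 0.83 [271. 171.] [ 0.603 -0.054  0.132]
```

View pics/w1.png

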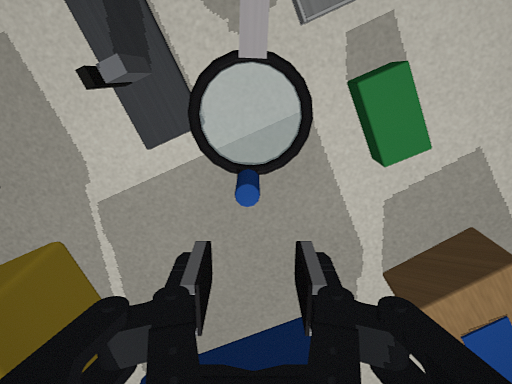

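>>> servo_tool:
  targets:
    - {"angular": [0, 0, 0], "linear": [0, 0.3, 1.2], "fingers": 140}
    - {"angular": [0, 0, 0], "linear": [0, 0, 1.2], "fingers": 140}
    - {"angular": [0, 0, 0], "linear": [0, 0, 1.2], "fingers": 140}
    - {"angular": [0, 0, 0], "linear": [0, 0, 1.2], "fingers": 140}
    - {"angular": [0, 0, 0], "linear": [0, 0, 1.2], "fingers": 140}
    - {"angular": [0, 0, 0], "linear": [0, 0, 0], "fingers": 140}

```text
time_s: 4.25
ee_pos: [0.514, 0.3499, 0.1757]
orientation: [-0.545, 0.838, -0.0, -0.003]
wrist_force: [0.4, 0.2, -0.4]
width: 0.0382
finger_force: 0.0
```

The knob is at (247,190), between the pads at columns 205 and 300, with the lens above it. It is well centred, so I'll shift back 6 mm and descend.

>>> servo_tool:
  targets:
    - {"angular": [0, 0, 0], "linear": [0, -0.6, 0], "fingers": 140}
    - {"angular": [0, 0, 0], "linear": [0, 0, 1.0], "fingers": 140}
    - {"angular": [0, 0, 0], "linear": [0, 0, 1.0], "fingers": 140}
    - {"angular": [0, 0, 0], "linear": [0, 0, 1.0], "fingers": 140}
    - {"angular": [0, 0, 0], "linear": [0, 0, 1.0], "fingers": 140}
    - {"angular": [0, 0, 0], "linear": [0, 0, 0.5], "fingers": 140}
    - {"angular": [0, 0, 0], "linear": [0, 0, 0], "fingers": 140}

```text
time_s: 4.83
ee_pos: [0.5201, 0.3484, 0.1325]
orientation: [-0.545, 0.838, -0.0, -0.002]
wrist_force: [0.3, 0.5, 0.3]
width: 0.0386
finger_force: 0.0
```

Run:
```python
from h import *
pose(); c=find("wrist",save="w2.png"); find("side",save="s2.png")
```

```text
t 4.8333 tcp [0.5201 0.3484 0.1325] yaw_y 156.1 w 0.0386 F [0.3 0.5 0.3] j7 1.8
wrist mag_knob 0.65 [248. 263.] [0.521 0.345 0.132]
side mag_post 0.62 [203. 234.] [0.592 0.118 0.1  ]
side mag_elbow 0.86 [215. 303.] [0.453 0.207 0.132]
side mag_knob 0.83 [102. 333.] [0.521 0.343 0.132]
```

View pics/w2.png

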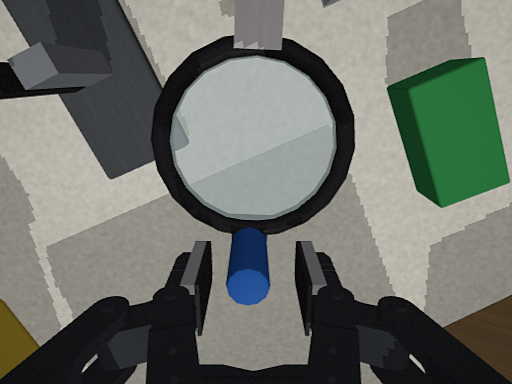

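>>> servo_tool:
  targets:
    - {"angular": [0, 0, 0], "linear": [0.2, 0, 0.4], "fingers": 140}
    - {"angular": [0, 0, 0.05], "linear": [0.019, -0.775, 0], "fingers": 140}
    - {"angular": [0, 0, 0.05], "linear": [0.019, -0.775, 0], "fingers": 140}
    - {"angular": [0, 0, 0.05], "linear": [0.019, -0.775, 0], "fingers": 140}
    - {"angular": [0, 0, 0.05], "linear": [0.019, -0.775, 0], "fingers": 140}
    - {"angular": [0, 0, 0.05], "linear": [0.019, -0.775, 0], "fingers": 140}
    - {"angular": [0, 0, 0.05], "linear": [0.019, -0.775, 0], "fingers": 140}
    - {"angular": [0, 0, 0.05], "linear": [0.019, -0.775, 0], "fingers": 140}
    - {"angular": [0, 0, 0.05], "linear": [0.019, -0.775, 0], "fingers": 140}
    - {"angular": [0, 0, 0.05], "linear": [0.019, -0.775, 0], "fingers": 140}
    - {"angular": [0, 0, 0.05], "linear": [0.019, -0.775, 0], "fingers": 140}
    - {"angular": [0, 0, 0.05], "linear": [0.019, -0.775, 0], "fingers": 140}
    - {"angular": [0, 0, 0.05], "linear": [0.019, -0.775, 0], "fingers": 140}
    - {"angular": [0, 0, 0], "linear": [0, 0, 0], "fingers": 140}

```text
time_s: 6.5
ee_pos: [0.5902, 0.2849, 0.1299]
orientation: [-0.272, 0.962, -0.001, -0.0]
wrist_force: [-0.5, 0.3, -0.2]
width: 0.0384
finger_force: 0.0
```

```bash
cat >> h.py <<'E'
def ang(p,q): return round(np.degrees(np.arctan2(p[1]-q[1],p[0]-q[0])),1)
E
python3 - <<'E'
from h import *
p,M=pose(); e=[.454,.203]; print(ang(p,e),np.hypot(*(p[:2]-e)))
find("wrist");find("side");find("scene",save="sc3.png")
E
```

```text
t 6.5 tcp [0.5902 0.2849 0.1299] yaw_y 121.5 w 0.0384 F [-0.5  0.3 -0.2] j7 1.48
31.0 0.15892828723350536
wrist mag_knob 0.78 [275. 261.] [0.581 0.291 0.132]
side mag_post 0.83 [202. 234.] [0.594 0.118 0.1  ]
side mag_elbow 0.96 [216. 304.] [0.452 0.207 0.132]
side mag_knob 0.73 [113. 285.] [0.578 0.291 0.132]
side lamp_knob 0.73 [268. 168.] [ 0.613 -0.057  0.132]
scene mag_post 0.93 [322. 191.] [0.591 0.118 0.1  ]
scene mag_elbow 0.93 [368. 138.] [0.462 0.202 0.132]
scene mag_knob 0.96 [416. 192.] [0.584 0.295 0.132]
scene mag_knob 0.38 [235. 175.] [ 0.602 -0.058  0.132]
scene lamp_knob 0.79 [237. 178.] [ 0.609 -0.053  0.132]
```

View pics/sc3.png

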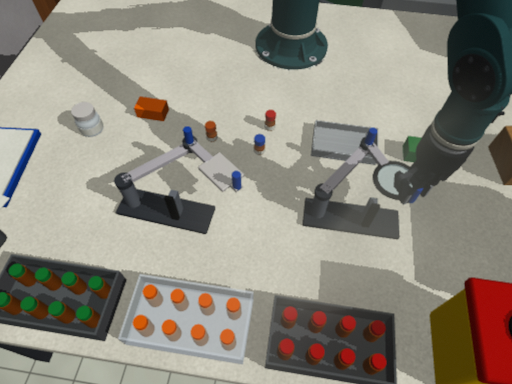

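Run:
```python
from h import *
for s,box in(("side",(138,175,258,310)),("scene",(355,390,192,235))):
    c=ctrl.capture(s); K=c["camera_matrix"]; A=att(c["attitude"])
    u,v=np.meshgrid(np.arange(box[0],box[1]),np.arange(box[2],box[3])); z=c["range_z"][v,u]
    P=(A@(np.linalg.inv(K)@np.stack([u*z,v*z,z]).reshape(3,-1))).T+c["xyz"]
    P=P[(z.ravel()>0)]
    Q=P[(P[:,2]>.04)&(P[:,0]>.56)]; print(s,Q.min(0),Q.max(0),np.percentile(Q,[5,50,95],axis=0).round(3))
    F=P[(P[:,2]>.008)&(P[:,2]<.02)]; print(F.min(0),F.max(0))
```

```text
side [0.56004414 0.21643795 0.08105482] [0.60896625 0.26436686 0.11418382] [[0.561 0.219 0.085]
 [0.574 0.237 0.109]
 [0.606 0.258 0.112]]
[0.60865948 0.16953217 0.0103831 ] [0.62198047 0.17854885 0.01352423]
scene [0.57757838 0.21656109 0.04052153] [0.61073005 0.25102656 0.11320356] [[0.579 0.217 0.043]
 [0.604 0.223 0.081]
 [0.61  0.245 0.11 ]]
[0.55343867 0.20399943 0.00808042] [0.6242978  0.28097264 0.01982272]
```

>>> servo_tool:
  targets:
    - {"angular": [0, 0, 0.05], "linear": [0.04, -0.775, 0], "fingers": 140}
    - {"angular": [0, 0, 0.05], "linear": [0.04, -0.775, 0], "fingers": 140}
    - {"angular": [0, 0, 0.05], "linear": [0.04, -0.775, 0], "fingers": 140}
    - {"angular": [0, 0, 0.05], "linear": [0.04, -0.775, 0], "fingers": 140}
    - {"angular": [0, 0, 0.05], "linear": [0.04, -0.775, 0], "fingers": 140}
    - {"angular": [0, 0, 0.05], "linear": [0.04, -0.775, 0], "fingers": 140}
    - {"angular": [0, 0, 0.05], "linear": [0.04, -0.775, 0], "fingers": 140}
    - {"angular": [0, 0, 0.05], "linear": [0.04, -0.775, 0], "fingers": 140}
    - {"angular": [0, 0, 0.05], "linear": [0.04, -0.775, 0], "fingers": 140}
    - {"angular": [0, 0, 0.05], "linear": [0.04, -0.775, 0], "fingers": 140}
    - {"angular": [0, 0, 0.05], "linear": [0.04, -0.775, 0], "fingers": 140}
    - {"angular": [0, 0, 0.05], "linear": [0.04, -0.775, 0], "fingers": 140}
    - {"angular": [0, 0, 0], "linear": [0, 0, 0], "fingers": 140}

```text
time_s: 8.43
ee_pos: [0.6103, 0.1957, 0.1304]
orientation: [0.025, 1.0, -0.001, 0.0]
wrist_force: [0.1, 0.7, 0.3]
width: 0.0384
finger_force: 0.0
```

Run:
```python
from h import *
p,M=pose(); e=[.454,.204]; print(ang(p,e),np.hypot(*(p[:2]-e)))
find("wrist");find("side");find("scene")
```

```text
t 8.4333 tcp [0.6103 0.1957 0.1304] yaw_y 87.2 w 0.0384 F [0.1 0.7 0.3] j7 1.15
-3.0 0.15647994530120723
wrist mag_post 0.97 [104. 198.] [0.585 0.121 0.1  ]
wrist mag_knob 0.62 [279. 259.] [0.605 0.207 0.132]
side mag_elbow 0.71 [214. 301.] [0.457 0.206 0.132]
side mag_knob 0.7 [150. 247.] [0.602 0.211 0.132]
side mag_knob 0.21 [272. 170.] [ 0.602 -0.057  0.132]
side lamp_knob 0.82 [271. 172.] [ 0.599 -0.051  0.132]
scene mag_post 0.92 [324. 190.] [0.588 0.121 0.1  ]
scene mag_elbow 0.86 [370. 137.] [0.458 0.206 0.132]
scene mag_knob 0.71 [368. 193.] [0.604 0.202 0.132]
scene lamp_knob 0.59 [237. 176.] [ 0.603 -0.053  0.132]
```

>>> servo_tool:
  targets:
    - {"angular": [0, 0, 0.05], "linear": [0.03, -0.775, 0], "fingers": 140}
    - {"angular": [0, 0, 0.05], "linear": [0.03, -0.775, 0], "fingers": 140}
    - {"angular": [0, 0, 0.05], "linear": [0.03, -0.775, 0], "fingers": 140}
    - {"angular": [0, 0, 0.05], "linear": [0.03, -0.775, 0], "fingers": 140}
    - {"angular": [0, 0, 0.05], "linear": [0.03, -0.775, 0], "fingers": 140}
    - {"angular": [0, 0, 0.05], "linear": [0.03, -0.775, 0], "fingers": 140}
    - {"angular": [0, 0, 0.05], "linear": [0.03, -0.775, 0], "fingers": 140}
    - {"angular": [0, 0, 0.05], "linear": [0.03, -0.775, 0], "fingers": 140}
    - {"angular": [0, 0, 0.05], "linear": [0.03, -0.775, 0], "fingers": 140}
    - {"angular": [0, 0, 0.05], "linear": [0.03, -0.775, 0], "fingers": 140}
    - {"angular": [0, 0, 0], "linear": [0, 0, 0], "fingers": 140}
    - {"angular": [0, 0, 0], "linear": [0, 0, 0], "fingers": 140}

```text
time_s: 10.18
ee_pos: [0.5866, 0.1243, 0.1304]
orientation: [0.27, 0.963, -0.0, 0.0]
wrist_force: [0.1, -0.4, -0.3]
width: 0.0386
finger_force: 0.0
```

Run:
```python
from h import *
p,M=pose(); e=[.456,.205]; print(ang(p,e),np.hypot(*(p[:2]-e)))
find("wrist",save="w4.png");find("side");find("scene")
```

```text
t 10.1833 tcp [0.5866 0.1243 0.1304] yaw_y 58.7 w 0.0386 F [ 0.1 -0.4 -0.3] j7 0.88
-31.7 0.15357542668155066
wrist mag_post 0.98 [246. 238.] [0.585 0.12  0.1  ]
wrist mag_knob 0.33 [249. 241.] [0.574 0.129 0.132]
wrist lamp_knob 0.43 [272. 260.] [0.587 0.133 0.132]
side mag_post 0.67 [201. 234.] [0.595 0.119 0.1  ]
side mag_elbow 0.87 [215. 302.] [0.454 0.207 0.132]
side mag_knob 0.83 [197. 228.] [0.582 0.134 0.132]
side lamp_knob 0.92 [271. 168.] [ 0.608 -0.06   0.132]
scene mag_post 0.85 [325. 191.] [0.589 0.125 0.1  ]
scene mag_elbow 0.75 [366. 138.] [0.463 0.199 0.132]
scene mag_knob 0.73 [332. 183.] [0.591 0.134 0.132]
scene mag_knob 0.25 [323. 188.] [0.606 0.117 0.132]
scene lamp_knob 0.84 [239. 178.] [ 0.61  -0.048  0.132]
```

View pics/w4.png

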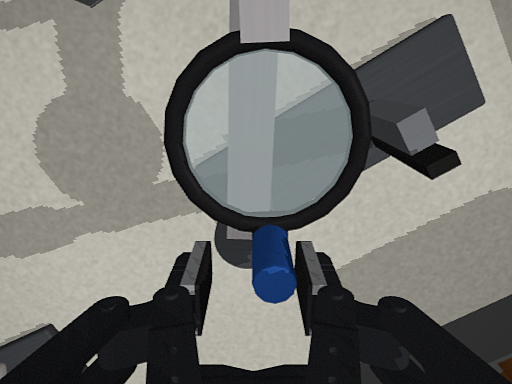

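The knob is at (273,275), against the right pad. The main arm shows through the lens about 15 px to the left, so the fold is within about 0.08 rad. I'll push it 1 cm more.

>>> servo_tool:
  targets:
    - {"angular": [0, 0, 0.02], "linear": [0, -0.4, 0], "fingers": 140}
    - {"angular": [0, 0, 0.02], "linear": [0, -0.4, 0], "fingers": 140}
    - {"angular": [0, 0, 0.02], "linear": [0, -0.3, 0], "fingers": 140}
    - {"angular": [0, 0, 0], "linear": [0, 0, 0], "fingers": 140}
    - {"angular": [0, 0, 0], "linear": [0, 0, 0], "fingers": 140}
    - {"angular": [0, 0, 0], "linear": [0, 0, 0], "fingers": 140}

```text
time_s: 11.43
ee_pos: [0.5806, 0.115, 0.1303]
orientation: [0.299, 0.954, -0.0, -0.0]
wrist_force: [-0.1, 0.1, 0.0]
width: 0.0385
finger_force: 0.0
```

Run:
```python
from h import *
p,M=pose()
find("wrist",save="w5.png");find("side");find("scene")
```

```text
t 11.4333 tcp [0.5806 0.115  0.1303] yaw_y 55.2 w 0.0385 F [-0.1  0.1  0. ] j7 0.84
wrist mag_post 0.94 [266. 241.] [0.586 0.119 0.1  ]
wrist mag_knob 0.71 [275. 259.] [0.582 0.125 0.132]
side mag_post 0.84 [204. 236.] [0.588 0.119 0.1  ]
side mag_post 0.27 [203. 227.] [0.605 0.108 0.1  ]
side mag_elbow 0.84 [215. 304.] [0.452 0.208 0.132]
side mag_knob 0.82 [202. 228.] [0.577 0.128 0.132]
side lamp_knob 0.64 [271. 170.] [ 0.604 -0.056  0.132]
scene mag_post 0.85 [321. 189.] [0.587 0.117 0.1  ]
scene mag_elbow 0.87 [367. 134.] [0.451 0.201 0.132]
scene mag_knob 0.57 [236. 180.] [ 0.615 -0.054  0.132]
scene mag_knob 0.55 [328. 179.] [0.583 0.124 0.132]
scene lamp_knob 0.87 [235. 180.] [ 0.614 -0.055  0.132]
```

View pics/w5.png

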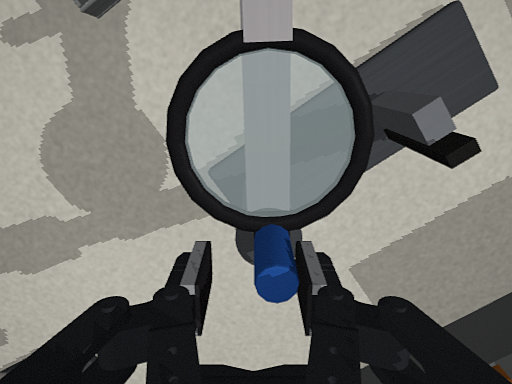

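Folded to about 0.03 rad. Now I'll lift and go over the elbow knob.

>>> servo_tool:
  targets:
    - {"angular": [0, 0, 0], "linear": [0, 0.7, 0], "fingers": 140}
    - {"angular": [0, 0, 0], "linear": [0, 0, -1.8], "fingers": 140}
    - {"angular": [0, 0, 0], "linear": [0, 0, -1.8], "fingers": 140}
    - {"angular": [0, 0, 0], "linear": [0, 0, -1.8], "fingers": 140}
    - {"angular": [0, 0, -0.04], "linear": [1.9, 0, 0], "fingers": 140}
    - {"angular": [0, 0, 0], "linear": [1.9, 0, 0], "fingers": 140}
    - {"angular": [0, 0, 0], "linear": [1.9, 0, 0], "fingers": 140}
    - {"angular": [0, 0, 0], "linear": [1.9, 0, 0], "fingers": 140}
    - {"angular": [0, 0, 0], "linear": [1.9, 0, 0], "fingers": 140}
    - {"angular": [0, 0, 0], "linear": [1.9, 0, 0], "fingers": 140}
    - {"angular": [0, 0, 0], "linear": [1.9, 0, 0], "fingers": 140}
    - {"angular": [0, 0, 0], "linear": [1.9, 0, 0], "fingers": 140}
    - {"angular": [0, 0, 0], "linear": [0, 0, 0], "fingers": 140}

```text
time_s: 13.27
ee_pos: [0.4533, 0.2059, 0.1841]
orientation: [0.277, 0.961, -0.0, -0.002]
wrist_force: [-1.1, -0.9, 0.8]
width: 0.0382
finger_force: 0.0
```

Run:
```python
from h import *
p,M=pose()
for s in ("wrist","side","scene"): c=find(s,save=s+"6.png")
d=np.array([.455,.204,.132])-p; print("to elbow, tool axes cm",np.round(M.T@d*100,2))
```

```text
t 13.2667 tcp [0.4533 0.2059 0.1841] yaw_y 57.8 w 0.0382 F [-1.1 -0.9  0.8] j7 0.62
wrist mag_post 0.85 [251. 381.] [0.585 0.12  0.1  ]
wrist mag_elbow 0.64 [256. 216.] [0.451 0.208 0.132]
side mag_post 0.96 [202. 234.] [0.592 0.119 0.1  ]
side mag_elbow 0.66 [216. 304.] [0.451 0.207 0.132]
side lamp_knob 0.89 [273. 171.] [ 0.6   -0.056  0.132]
scene mag_post 0.61 [324. 189.] [0.585 0.123 0.1  ]
scene mag_elbow 0.93 [367. 137.] [0.46  0.201 0.132]
scene mag_knob 0.89 [327. 180.] [0.586 0.124 0.132]
scene lamp_knob 0.78 [238. 176.] [ 0.605 -0.052  0.132]
to elbow, tool axes cm [-0.26 -0.06  5.2 ]
```

View pics/wrist6.png

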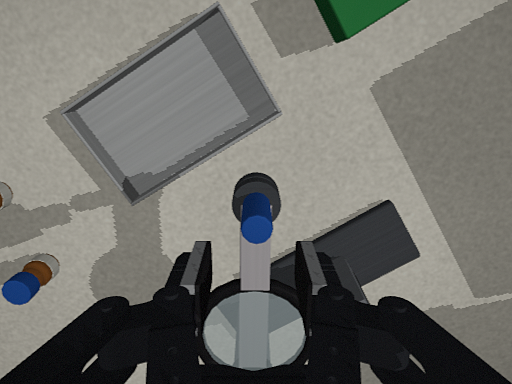

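The elbow knob is at (256,220), centred between the pads, and the lens is folded over the arm. I'll descend and swing.

>>> servo_tool:
  targets:
    - {"angular": [0, 0, 0], "linear": [0, 0, 1.1], "fingers": 140}
    - {"angular": [0, 0, 0], "linear": [0, 0, 1.1], "fingers": 140}
    - {"angular": [0, 0, 0], "linear": [0, 0, 1.1], "fingers": 140}
    - {"angular": [0, 0, 0], "linear": [0, 0, 1.1], "fingers": 140}
    - {"angular": [0, 0, 0], "linear": [0, 0, 1.0], "fingers": 140}
    - {"angular": [0, 0, 0], "linear": [0, 0, 0], "fingers": 140}
    - {"angular": [0, 0, 0.05], "linear": [-0.02, 0.8, 0], "fingers": 140}
    - {"angular": [0, 0, 0.05], "linear": [-0.02, 0.8, 0], "fingers": 140}
    - {"angular": [0, 0, 0.05], "linear": [-0.02, 0.8, 0], "fingers": 140}
    - {"angular": [0, 0, 0.05], "linear": [-0.02, 0.8, 0], "fingers": 140}
    - {"angular": [0, 0, 0.05], "linear": [-0.02, 0.8, 0], "fingers": 140}
    - {"angular": [0, 0, 0.05], "linear": [-0.02, 0.8, 0], "fingers": 140}
    - {"angular": [0, 0, 0.05], "linear": [-0.02, 0.8, 0], "fingers": 140}
    - {"angular": [0, 0, 0.05], "linear": [-0.02, 0.8, 0], "fingers": 140}
    - {"angular": [0, 0, 0.05], "linear": [-0.02, 0.8, 0], "fingers": 140}
    - {"angular": [0, 0, 0.05], "linear": [-0.02, 0.8, 0], "fingers": 140}
    - {"angular": [0, 0, 0], "linear": [0, 0, 0], "fingers": 140}

```text
time_s: 15.43
ee_pos: [0.515, 0.2575, 0.1303]
orientation: [0.509, 0.861, -0.0, 0.0]
wrist_force: [-0.5, -0.4, 0.5]
width: 0.0385
finger_force: 0.0
```

Run:
```python
from h import *
p,M=pose(); q=[.588,.1195]; print(ang(p,q),np.hypot(*(p[:2]-q)))
for s in ("wrist","side","scene"): c=find(s)
c=ctrl.capture("scene")
for uv in((308,201),(303,228),(399,208),(399,236)): print(ray(c,uv,.012).round(3))
```

```text
t 15.4333 tcp [0.515  0.2575 0.1303] yaw_y 28.8 w 0.0385 F [-0.5 -0.4  0.5] j7 0.25
117.9 0.15608602863664855
wrist mag_elbow 0.83 [229. 255.] [0.502 0.258 0.132]
side mag_post 0.93 [200. 234.] [0.596 0.121 0.1  ]
side mag_elbow 0.91 [164. 300.] [0.507 0.254 0.132]
side mag_knob 0.86 [199. 228.] [0.582 0.131 0.132]
side lamp_knob 0.75 [268. 172.] [ 0.604 -0.048  0.132]
scene mag_elbow 0.72 [395. 157.] [0.504 0.258 0.132]
scene mag_knob 0.71 [329. 179.] [0.582 0.126 0.132]
scene lamp_knob 0.89 [237. 179.] [ 0.612 -0.052  0.132]
[0.564 0.099 0.012]
[0.634 0.094 0.012]
[0.55  0.302 0.012]
[0.621 0.299 0.012]
```

>>> servo_tool:
  targets:
    - {"angular": [0, 0, 0.05], "linear": [-0.01, 0.8, 0], "fingers": 140}
    - {"angular": [0, 0, 0.05], "linear": [-0.01, 0.8, 0], "fingers": 140}
    - {"angular": [0, 0, 0.05], "linear": [-0.01, 0.8, 0], "fingers": 140}
    - {"angular": [0, 0, 0.05], "linear": [-0.01, 0.8, 0], "fingers": 140}
    - {"angular": [0, 0, 0.05], "linear": [-0.01, 0.8, 0], "fingers": 140}
    - {"angular": [0, 0, 0.05], "linear": [-0.01, 0.8, 0], "fingers": 140}
    - {"angular": [0, 0, 0.05], "linear": [-0.01, 0.8, 0], "fingers": 140}
    - {"angular": [0, 0, 0.05], "linear": [-0.01, 0.6, 0], "fingers": 140}
    - {"angular": [0, 0, 0], "linear": [0, 0, 0], "fingers": 140}

```text
time_s: 16.98
ee_pos: [0.5729, 0.2761, 0.1297]
orientation: [0.67, 0.743, -0.001, -0.0]
wrist_force: [-0.6, 0.4, 0.5]
width: 0.0385
finger_force: 0.2
```

Run:
```python
from h import *
p,M=pose(); q=[.588,.1195]; print(ang(p,q),np.hypot(*(p[:2]-q)))
find("side");find("scene");c=find("wrist",save="w7.png")
```

```text
t 16.9833 tcp [0.5729 0.2761 0.1297] yaw_y 5.9 w 0.0385 F [-0.6  0.4  0.5] j7 -0.04
95.5 0.15734007971591918
side mag_post 0.91 [202. 234.] [0.594 0.12  0.1  ]
side mag_elbow 0.83 [125. 286.] [0.564 0.28  0.132]
side mag_knob 0.66 [199. 223.] [0.59  0.124 0.132]
side lamp_knob 0.97 [270. 169.] [ 0.608 -0.057  0.132]
scene mag_post 0.91 [323. 188.] [0.583 0.119 0.1  ]
scene mag_elbow 0.84 [405. 182.] [0.564 0.275 0.132]
scene mag_knob 0.6 [330. 179.] [0.583 0.128 0.132]
scene lamp_knob 0.95 [234. 179.] [ 0.612 -0.057  0.132]
scene lamp_knob 0.21 [405. 182.] [0.566 0.275 0.132]
wrist mag_elbow 0.77 [229. 259.] [0.561 0.281 0.132]
```

View pics/w7.png

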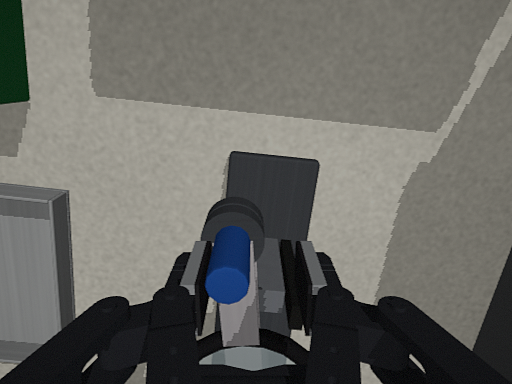

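The elbow knob is at (228,265), against the left pad, and the arm is about 5° short of the foot's centre line. I'll push gently towards the stop.

>>> servo_tool:
  targets:
    - {"angular": [0, 0, 0.025], "linear": [0, 0.4, 0], "fingers": 140}
    - {"angular": [0, 0, 0.025], "linear": [0, 0.4, 0], "fingers": 140}
    - {"angular": [0, 0, 0.025], "linear": [0, 0.4, 0], "fingers": 140}
    - {"angular": [0, 0, 0], "linear": [0, 0, 0], "fingers": 140}

```text
time_s: 18.07
ee_pos: [0.5862, 0.2779, 0.1303]
orientation: [0.697, 0.717, 0.0, 0.0]
wrist_force: [-1.3, 0.4, 1.1]
width: 0.0384
finger_force: 0.7
```

>>> servo_tool:
  targets:
    - {"angular": [0, 0, 0], "linear": [0, 0.2, 0], "fingers": 140}
    - {"angular": [0, 0, 0], "linear": [0, 0, 0], "fingers": 140}
    - {"angular": [0, 0, 0], "linear": [0, 0, 0], "fingers": 140}

```text
time_s: 18.32
ee_pos: [0.5875, 0.2781, 0.1303]
orientation: [0.697, 0.717, 0.0, 0.0]
wrist_force: [-1.5, -0.2, 0.8]
width: 0.0384
finger_force: 0.9
```

Run:
```python
from h import *
p,M=pose()
find("side");find("scene");c=find("wrist",save="w8.png")
```

```text
t 18.3167 tcp [0.5875 0.2781 0.1303] yaw_y 1.7 w 0.0384 F [-1.5 -0.2  0.8] j7 -0.09
side mag_post 0.62 [203. 236.] [0.589 0.12  0.1  ]
side mag_elbow 0.63 [119. 280.] [0.579 0.28  0.132]
side mag_knob 0.68 [198. 229.] [0.58  0.133 0.132]
side lamp_knob 0.95 [271. 172.] [ 0.6   -0.051  0.132]
scene mag_post 0.89 [323. 188.] [0.584 0.119 0.1  ]
scene mag_elbow 0.81 [404. 189.] [0.583 0.272 0.132]
scene mag_knob 0.83 [328. 181.] [0.587 0.125 0.132]
scene mag_knob 0.3 [237. 178.] [ 0.61  -0.053  0.132]
scene lamp_knob 0.68 [237. 179.] [ 0.611 -0.052  0.132]
wrist mag_elbow 0.67 [230. 265.] [0.577 0.279 0.132]
wrist mag_knob 0.71 [232. 262.] [0.577 0.281 0.132]
```

View pics/w8.png

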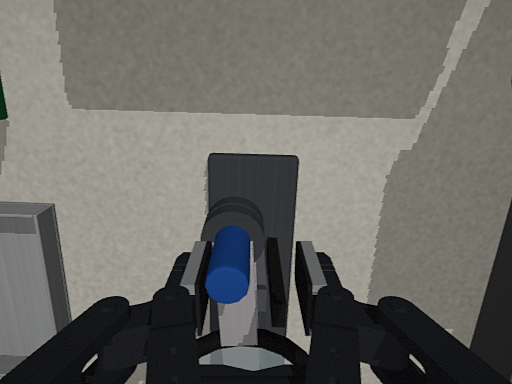

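>>> servo_tool:
  targets:
    - {"angular": [0, 0, 0], "linear": [0, 0.2, 0], "fingers": 140}
    - {"angular": [0, 0, 0], "linear": [0, 0.2, 0], "fingers": 140}
    - {"angular": [0, 0, 0], "linear": [0, 0, 0], "fingers": 140}

```text
time_s: 19.32
ee_pos: [0.5907, 0.2781, 0.1302]
orientation: [0.697, 0.717, -0.0, -0.0]
wrist_force: [-2.3, 0.0, 2.6]
width: 0.0383
finger_force: 1.4
```

>>> servo_tool:
  targets:
    - {"angular": [0, 0, 0], "linear": [0, 0.2, 0], "fingers": 140}
    - {"angular": [0, 0, 0], "linear": [0, 0.2, 0], "fingers": 140}
    - {"angular": [0, 0, 0], "linear": [0, 0, 0], "fingers": 140}

```text
time_s: 19.57
ee_pos: [0.5953, 0.2785, 0.1302]
orientation: [0.697, 0.717, 0.0, -0.0]
wrist_force: [-2.7, 1.0, 1.3]
width: 0.0385
finger_force: 1.2
```

>>> servo_tool:
  targets:
    - {"angular": [0, 0, 0], "linear": [0, 0.2, 0], "fingers": 140}
    - {"angular": [0, 0, 0], "linear": [0, 0.2, 0], "fingers": 140}
    - {"angular": [0, 0, 0], "linear": [0, 0, 0], "fingers": 140}

```text
time_s: 19.82
ee_pos: [0.5975, 0.2786, 0.1301]
orientation: [0.697, 0.717, -0.001, -0.001]
wrist_force: [-6.0, 1.0, 5.2]
width: 0.0387
finger_force: 2.9
```

Run:
```python
from h import *
p,M=pose()
find("side");find("scene");c=find("wrist",save="w9.png")
```

```text
t 19.8167 tcp [0.5975 0.2786 0.1301] yaw_y 1.7 w 0.0387 F [-6.   1.   5.2] j7 -0.09
side mag_post 0.8 [204. 235.] [0.589 0.118 0.1  ]
side mag_elbow 0.75 [115. 277.] [0.589 0.282 0.132]
side mag_knob 0.58 [201. 225.] [0.584 0.124 0.132]
side lamp_knob 0.58 [269. 168.] [ 0.611 -0.057  0.132]
scene mag_post 0.63 [323. 190.] [0.588 0.121 0.1  ]
scene mag_elbow 0.71 [403. 191.] [0.588 0.271 0.132]
scene mag_knob 0.57 [329. 184.] [0.594 0.127 0.132]
scene lamp_knob 0.66 [236. 179.] [ 0.612 -0.053  0.132]
wrist mag_elbow 0.92 [228. 264.] [0.586 0.28  0.132]
```

View pics/w9.png

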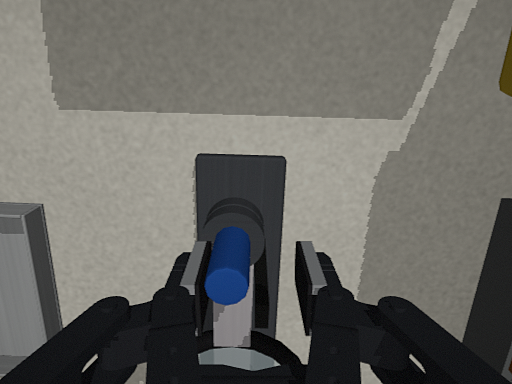

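The force rose to 6 N, so the arm is at the stop. The knob at (228,265) sits over the foot's centre line. I'll back off, lift clear and check.

>>> servo_tool:
  targets:
    - {"angular": [0, 0, 0], "linear": [0, -0.4, 0], "fingers": 140}
    - {"angular": [0, 0, 0], "linear": [0, -0.5, 0], "fingers": 140}
    - {"angular": [0, 0, 0], "linear": [0, 0, 0], "fingers": 140}
    - {"angular": [0, 0, 0], "linear": [0, 0, -1.5], "fingers": 140}
    - {"angular": [0, 0, 0], "linear": [0, 0, -2], "fingers": 140}
    - {"angular": [0, 0, 0], "linear": [0, 0, -2], "fingers": 140}
    - {"angular": [0, 0, 0], "linear": [0, 0, -2], "fingers": 140}
    - {"angular": [0, 0, 0], "linear": [0, 0, -2], "fingers": 140}
    - {"angular": [0, 0, 0], "linear": [-2, 0, -2], "fingers": 140}
    - {"angular": [0, 0, 0], "linear": [-2, 0, -2], "fingers": 140}
    - {"angular": [0, 0, 0], "linear": [-2, 0, -2], "fingers": 140}
    - {"angular": [0, 0, 0], "linear": [-2, 0, -2], "fingers": 140}
    - {"angular": [0, 0, 0], "linear": [0, 0, 0], "fingers": 140}
    - {"angular": [0, 0, 0], "linear": [0, 0, 0], "fingers": 140}
    - {"angular": [0, 0, 0], "linear": [0, 0, 0], "fingers": 140}

```text
time_s: 21.82
ee_pos: [0.5923, 0.1988, 0.3048]
orientation: [0.697, 0.717, 0.0, -0.0]
wrist_force: [-0.5, 0.6, 0.2]
width: 0.038
finger_force: 0.0
```

Run:
```python
from h import *
p,M=pose()
find("side");find("scene");c=find("wrist",save="w10.png")
```

```text
t 21.8167 tcp [0.5923 0.1988 0.3048] yaw_y 1.7 w 0.038 F [-0.5  0.6  0.2] j7 -0.09
side mag_post 0.85 [201. 234.] [0.596 0.12  0.1  ]
side mag_elbow 0.74 [116. 277.] [0.587 0.281 0.132]
side mag_knob 0.91 [198. 225.] [0.588 0.129 0.132]
scene mag_post 0.98 [324. 189.] [0.585 0.121 0.1  ]
scene mag_elbow 0.57 [408. 192.] [0.589 0.279 0.132]
scene mag_knob 0.87 [327. 182.] [0.589 0.124 0.132]
scene lamp_knob 0.67 [238. 178.] [ 0.608 -0.051  0.132]
wrist mag_post 0.84 [247. 227.] [0.587 0.122 0.1  ]
wrist mag_elbow 0.73 [246.  71.] [0.584 0.281 0.132]
wrist mag_knob 0.6 [249. 236.] [0.59  0.128 0.132]
wrist lamp_knob 0.67 [266. 380.] [ 0.614 -0.056  0.132]
```

View pics/w10.png

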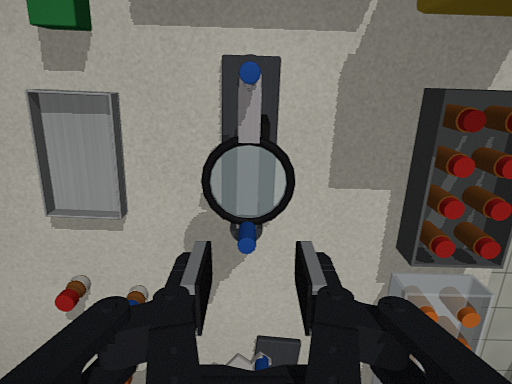

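The elbow knob (250,72), lens and end knob (247,237) lie in line above the foot, and the gripper is clear. The lamp knob is unchanged at about (0.61, -0.054), so I'll hand in.

```bash
python3 -c "
from station import ctrl
print(ctrl.sign_off())"
```

```text
the job is handed in; nothing more can be done
None
```

The magnifier is put away: its lens was folded over the main arm while that was still swung out, then the folded arm was swung home against the stop. The lamp arm's end knob still measures where it was, and I handed the job in with the robot touching nothing, at about 22 s of the 51 s allowed; the hand-in returned no verdict.

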